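Dry-fit a painted cottage in its keyed pocket and shut the plaster box

TASK

Dry-fit the painted, red-roofed cottage in the open plaster box: take it off the drying board and set its six-sided base into the stepped pocket in the box's floor, with the door towards the clasp side, shuffling it gently until it drops fully home and the base is flush with the floor; let go of it, then shut the lid. The pocket is not exactly where the box would have it, so feel for it and never force the plaster, which chips; leave the other pieces on the board and the paint jars where they stand.

Things in the scene. Friction and masses are not known exactly. Their poses are not given: they have to be found in the camera images.
- casket: off-white plaster box, open at the top, fixed: 150 (x) x 140 (y) x 54 high, walls 10 thick. Origin at the centre of its underside, z up. Brass hinges and lid on its +y side, brass clasp on its -y side. Inside, an ochre floor slab (108 x 98, its top 24 above the origin and 30 below the rim) with a stepped six-sided pocket in its middle
- box_middle (a point): the box's centre at the height of the slab's top. The slab was bedded in by hand, so the pocket's true centre lies up to 6 in x and up to 6 in y (casket axes) from this point and is turned by up to 0.12 rad either way: not measured, constant during a run. The slab is bedded hard and does not move. A mortar bed, 3 lower and up to 22 wide, runs round it
- box_seat (a point): the box's centre at the height of the pocket's bottom, 9 above the casket's origin. The pocket: a loose recess 60 across flats, 6 deep below the slab's top (its ledge 18 above the casket's origin), then, concentric and parallel, the seat, 49 across flats and 9 deeper. Both have upright walls, two flats facing the slab's +x and -x, corners towards +y and -y
- cottage: painted cast-resin cottage, 0.08 to 0.15 kg, the only one with a red roof: green six-sided base 46 across flats, 15 high (flats to its +x and -x, corners to +y and -y), on it a cream house. Origin at the centre of the base's underside, z up. Fully home, its axes are parallel to the pocket's, underside 9 above the casket's origin, base top flush with the slab, door to the casket's -y
- house (a point): the middle of the cottage's house, 39 above the cottage's origin: the house is 36 (x) by 30 (y), its walls rise from 15 to 39, its roof (ridge along x) to 57. The two end walls, facing the cottage's +x and -x and 36 apart, are flat and upright up to the gable's point at 54: a grasp across them
- door (a point): the middle of the cottage's door: 15.5 towards -y and 23.5 above the cottage's origin
- lid (a joint): angle of the lid in rad: 0 shut, 1.57 upright, up to 2.2 leaning out over the casket's +y side; starts open, 1.75 to 2.05. The lid is a plaster slab 150 x 140 x 25 (hollow underneath, 10 wide rims; 0.35 kg) turning about the hinge line, which is on its lower face when shut; it stays where it is left (stiff hinge, 0.45 N m: some 3 to 7 N at the free edge moves it)
- hinge (a point): the middle of the lid's hinge line, which runs along the casket's x, at 70 towards +y and 54 above the casket's origin
- lid_edge (a point): the middle of the lid's free (clasp) edge, 140 from the hinge line, 12.5 from either face of the lid
- board: wooden drying board 300 (x) x 95 (y) x 12 high, fixed to the table; origin at the centre of its underside. The cottage, the blank and the toadstool stand on it in any order, about 95 apart along its x
- blank: unpainted all-white cottage of the same shape, loose on the board; leave it. Origin under its base
- toadstool: toadstool with an orange cap, 56 high, 52 wide, loose on the board; leave it. Origin under its foot
- jar_red: dark red paint jar with a white cap, 54 wide, 75 high, loose; origin under its foot; leave it
- jar_blue: blue paint jar with a white cap, 54 wide, 75 high, loose; origin under its foot; leave it
- jar_ochre: ochre paint jar with a white cap, 54 wide, 75 high, loose; origin under its foot; leave it

How it is judged:
By the outcome, as a careful person would: the job done as asked, in the order asked, and still so for the second after the job is handed in, with the robot touching nothing.
It also fails if it takes over 69 s, if anything falls off the work surface, if the arm or the gripper's body presses on something with over 40 N, if the wrist force passes 120 N, or if a joint passes its speed limit or range.

ROBOT

A 6-joint arm with a two-finger parallel gripper is mounted at the origin on the work surface. World frame = base frame: x ahead of the robot, y to its left, z up, the work surface at z = 0. Lengths are in m, angles in rad, forces in N, time in s.
With the tool pointing down it reaches from about 0.375 to 0.975 m from the base axis. Payload 3.8 kg.
Tool frame: the origin (TCP) lies at the very end of the fingers, on their centre line; the grasp point (between the pads) lies 19 mm behind it; z points along the fingers, y is the direction in which the jaws open and shut (so a half turn about z gives the same grasp; the last joint's range is limited). The gripper opens to 85 mm and grips with 20 to 120 N. Pads are 22 mm wide; open, the fingers measure 114 mm over their backs; the gripper's body (76 mm by 85 mm) begins 54 mm behind the grasp point. The pads swing forward as they close: fully open they stand 13 mm farther back than shut.
Start: joints at [-1.235, 0.264, 1.604, -0, 1.274, -0.037], TCP at [0.246, -0.629, 0.194] pointing down, gripper open.
Joint ranges: [-2.63, 2.63], [-0.94, 2.18], [0.31, 2.57], [-1.31, 4.45], [0, 2.66], [-2.55, 2.55]. Speed limits (rad/s): [2.57, 2.57, 3.14, 3.14, 3.14, 3.14].

INTERFACE

Orientations are given as a unit quaternion [w, x, y, z].
In Python, from plant import telemetry, optics, robot gives the robot as it stands.
- The arm moves only by the tool carry_out, never from a script. Its argument "commands" is a list of rows, each a list of 7 numbers: the shift along the tool's x, y, z in mm, then the turn, a rotation vector about the tool's x, y, z in rad, then the closure in counts, from 0 (fully open) to 255 (shut). In form: [[dx, dy, dz, ax, ay, az, hand], ...]. A call has 1 to 8 rows; each row is the pose to reach, as a shift and turn from the pose commanded when the call began, along the tool's axes at that moment; what a row does not reach only later rows make up. A row lasts 1/8 s, in which the tool goes at most 62.5 mm and 10.7 degrees, less where a joint would pass 70% of its speed; a pose out of reach is approached as far as the arm can. A call with a gripper value outside its range is refused whole. The fingers move at their own pace and stop on an object; "force" is the grip in N (left out, the last holds). Time passes only in rows, so rows that repeat a pose let the fingers close. It gives the time, the measured TCP pose, the force and the opening at its end, in the units of the state.
- telemetry.sense(): the state, without advancing time (a new reading comes with each control period).
- optics.capture(name): name is "side" or "top" or "wrist"; returns (picture, depth): 400x640x3 uint8, red, green, blue; 400x640 float32, m along the optical axis (not along the pixel's ray), 0 where there is no reading.
- optics.camera_params(name): a dict with "fx", "fy", "cx", "cy" (pixels), "k1" (the pictures are not rectified: a ray, as slopes to the right and down, at radius r is drawn at 1 + k1 r^2 times it, then the intrinsics apply), "cam_to_world" (4x4, takes a point from camera to world coordinates). Camera axes: x right, y up, looking along -z (the intrinsics and any distortion apply to the point x, -y, -z); pixel columns grow to the right and rows downward; lengths in m; the calibration is good to about 2 mm. A picture is of the moment at which its call begins: read the wrist's pose just before it. camera_params takes no time and is no camera call; for the wrist camera it gives the pose at the moment of the call.
- robot.hand_in(): hands the job in, once; it reports no verdict.
The state is a dict: "time": time; "joint_positions": joint angles; "qvel": joint speeds; "tau": joint torques, N m; "eef_pos": TCP position; "ee_rot": TCP orientation; "ft_force": force on the tool from outside, world axes, zero at the start; "ft_torque": the same for the moment, N m; "finger_gap": opening from 0.0 (shut) to 1.0 (fully open).
Only numpy, scipy, OpenCV 4.12 (cv2) and the standard library are available. Lean on these libraries where they do the work, as an engineer would, in place of code of your own. Each camera call takes 0.05 s, during which the arm holds its last target. There are 200 camera calls.

## Working session

There is one attempt and no reset: what is moved stays moved. The work goes in short steps, Python scripts to look and compute and a tool call to move; the robot and the scene stay as the last step left them, time stands still between calls to the robot, and variables do not carry over. Pictures are saved under pics/ and viewed, about 8 in all and at most 12, crops included, and the job is handed in when it is done.

Besides the shell and the picture viewer there is one more tool, called after ">>>" as a command line: name --pt "numbers of a row" for each row, then --argument value for the rest. carry_out: Moves the arm, as the interface text tells. Its arguments: {"type":"object","properties":{"commands":{"type":"array","items":{"type":"array","items":{"type":"number"}}},"force":{"type":"number"}},"required":["commands"]}

```bash
ls; mkdir -p pics
cat > h.py <<'E'
import numpy as np, cv2
from plant import telemetry, optics, robot
def cap(n):
    p=optics.camera_params(n); im,d=optics.capture(n); return p,im,d
def cloud(p,d):
    K=np.array([[p['fx'],0,p['cx']],[0,p['fy'],p['cy']],[0,0,1.]])
    v,u=np.mgrid[:d.shape[0],:d.shape[1]]
    pts=np.stack([u,v],-1).reshape(-1,1,2).astype(float)
    n=cv2.undistortPoints(pts,K,np.array([p['k1'],0,0,0.])).reshape(*d.shape,2)
    c=np.stack([n[...,0]*d,-n[...,1]*d,-d,np.ones_like(d)],-1)
    w=(c@np.array(p['cam_to_world']).T)[...,:3]; w[d==0]=np.nan
    return w
E
python3 - <<'E'
from h import *
print(telemetry.sense())
for n in ('top','side'):
    p,im,d=cap(n); np.savez(f'{n}0.npz',im=im,w=cloud(p,d)); print(n,p['fx'],p['k1'],np.round(p['cam_to_world'],3).tolist())
    cv2.imwrite(f'pics/{n}0.png',im[...,::-1])
E
```

```text
pics
{'time': 0.0, 'joint_positions': array([-1.23492712e+00,  2.64773731e-01,  1.60541558e+00, -2.06765945e-06,
        1.27366146e+00, -3.69168034e-02]), 'qvel': array([ 6.21144338e-04, -1.01732786e-03,  2.90973531e-05,  8.36983250e-04,
       -1.87498761e-04,  8.23991668e-04]), 'tau': array([ 5.28174496e-04, -5.15105581e+01, -3.67314184e+01, -1.35327368e-04,
        1.30050562e-02,  1.44316729e-06]), 'eef_pos': array([ 0.24555828, -0.62786587,  0.19282578]), 'ee_rot': array([-1.11631945e-03,  9.82678376e-01,  1.85315768e-01, -1.69116473e-04]), 'ft_force': array([-0.31194616,  0.28625921,  0.60959241]), 'ft_torque': array([ 0.01109307,  0.00817971, -0.00311639]), 'finger_gap': 1.0012764297719667}
top 477.377958307274 0.021102471857211227 [[-0.018, 0.99, -0.138, 0.493], [-1.0, -0.015, 0.024, -0.034], [0.022, 0.139, 0.99, 0.9], [0.0, 0.0, 0.0, 1.0]]
side 428.43268048551636 -0.015023552419888947 [[-0.901, 0.264, -0.344, 0.259], [-0.434, -0.569, 0.699, 0.677], [-0.012, 0.779, 0.627, 0.729], [0.0, 0.0, 0.0, 1.0]]
```

View pics/top0.png

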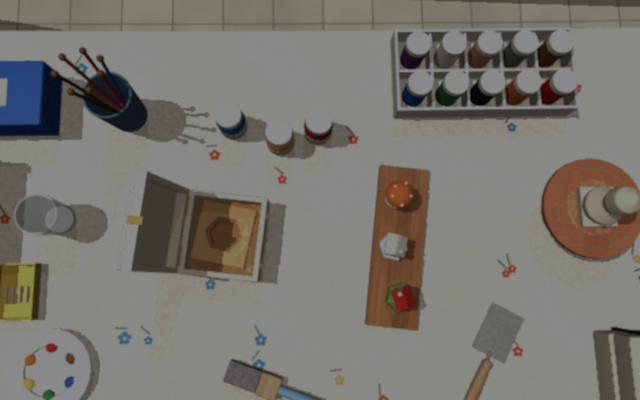

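View pics/side0.png

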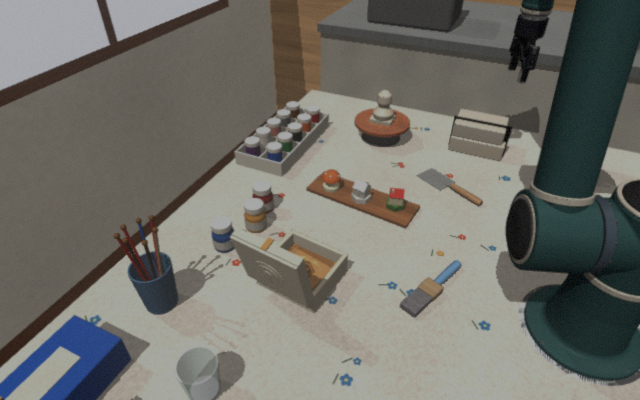

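The top view shows the casket around (225,235) px, with its lid leaning left (world +y). The cottage is at (400,297), the blank at (395,247), the toadstool at (400,195), and the jars at (230,120), (280,135) and (318,127).

Run:
```python
from h import *
for n in('top','side'):
    z=np.load(f'{n}0.npz'); im,w=z['im'],z['w']; hsv=cv2.cvtColor(im,cv2.COLOR_RGB2HSV)
    def q(u,v): print(n,(u,v),np.round(w[v,u]*1000,0), im[v,u])
    if n=='top':
        for u,v in [(250,290),(222,236),(240,215),(264,240),(225,277),(240,194),(187,235),(180,272),(135,222),(125,268),(145,180),(400,297),(372,297),(400,195),(395,247),(230,115),(280,130),(318,122)]: q(u,v)
    m=np.isfinite(w[...,2])&(w[...,2]>.045)&(w[...,2]<.060)
    X=w[...,:2]
    if n=='top':
        roi=np.zeros(m.shape,bool); roi[180:290,176:275]=True
    else:
        roi=np.zeros(m.shape,bool); roi[225:320,230:355]=True
    P=(X[m&roi]*1000).astype(np.float32); print('rim',len(P),cv2.minAreaRect(P), np.median(w[m&roi][:,2]))
    # cottage
    H,S,V=[hsv[...,i].astype(int) for i in range(3)]
    roi=np.zeros(m.shape,bool)
    if n=='top': roi[275:320,375:425]=True
    else: roi[180:220,375:415]=True
    red=roi&((H<6)|(H>172))&(S>150)&(V>60)
    gr=roi&(H>40)&(H<85)&(S>80)
    print('red',red.sum(),np.nanmean(w[red],0),np.nanmax(w[red][:,2]),'green',gr.sum(),np.nanmean(w[gr],0))
    Pg=(X[gr]*1000).astype(np.float32);print('green rect',cv2.minAreaRect(Pg))
    R=w[red]; 
    t=R[R[:,2]>np.nanmax(R[:,2])-.006]; print('ridge pts',len(t),t.mean(0)); 
    c=t[:,:2]-t[:,:2].mean(0); U,s,Vt=np.linalg.svd(c,full_matrices=False); print('ridge dir',Vt[0],s)
    if n=='top': cv2.imwrite('pics/crop.png',np.hstack([cv2.resize(im[265:330,365:435],None,fx=6,fy=6,interpolation=2)[...,::-1],cv2.resize(im[170:290,120:280],None,fx=2.4,fy=3.25)[...,::-1]]))
```

```text
top (250, 290) [464.  69.   0.] [136 136 127]
top (222, 236) [564. 120.   9.] [71 49 29]
top (240, 215) [601.  85.  22.] [134 110  71]
top (264, 240) [553.  39.  39.] [78 57 31]
top (225, 277) [488. 106.  56.] [133 133 127]
top (240, 194) [644.  88.  -1.] [128 128 122]
top (187, 235) [563. 173.  53.] [99 93 81]
top (180, 272) [499. 184.  54.] [101  95  84]
top (135, 222) [572. 216. 192.] [133 113  63]
top (125, 268) [505. 228. 190.] [136 137 137]
top (145, 180) [635. 203. 191.] [110 110 107]
top (400, 297) [ 449. -197.   61.] [113  33  28]
top (372, 297) [ 447. -155.   13.] [114  76  49]
top (400, 195) [ 627. -205.   63.] [132  76  37]
top (395, 247) [ 535. -191.   66.] [134 135 127]
top (230, 115) [774.  96.  76.] [136 137 139]
top (280, 130) [745.   7.  76.] [137 137 139]
top (318, 122) [759. -61.  77.] [136 137 139]
rim 2045 ((564.3636474609375, 120.50616455078125), (161.9638671875, 150.681884765625), 83.020751953125) 0.05396232514899546
red 389 [ 0.44597375 -0.20327579  0.06104812] 0.0701206313420869 green 103 [ 0.45299234 -0.19028806  0.027444  ]
green rect ((454.4146728515625, -192.38438415527344), (20.598936080932617, 45.79292297363281), 62.147457122802734)
ridge pts 139 [ 0.44617567 -0.20459081  0.06669583]
ridge dir [-0.98584103 -0.16768265] [0.12441244 0.04094765]
rim 875 ((625.7125244140625, 114.50582885742188), (168.36703491210938, 278.9101867675781), 82.80062866210938) 0.05376868475320851
red 93 [ 0.4409495  -0.19562937  0.05959203] 0.06929564264132093 green 87 [ 0.44199243 -0.18760036  0.02339667]
green rect ((446.039306640625, -190.71240234375), (25.192768096923828, 47.4801139831543), 78.5842514038086)
ridge pts 24 [ 0.43925153 -0.20165228  0.06602231]
ridge dir [-0.97707573 -0.21289204] [0.02845209 0.01106546]
```

View pics/crop.png

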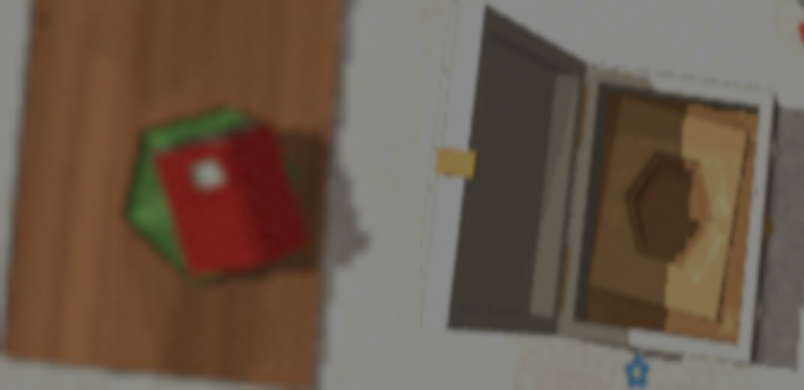

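```bash
cat >> h.py <<'E'
from scipy.spatial.transform import Rotation as R
def pose():
    s=telemetry.sense(); q=s['ee_rot']; return s,np.array(s['eef_pos']),R.from_quat([q[1],q[2],q[3],q[0]])
def down(yx): # tool down, tool x axis at world yaw yx
    return R.from_matrix([[np.cos(yx),np.sin(yx),0],[np.sin(yx),-np.cos(yx),0],[0,0,-1]])
def cmd(p,yx,f=None):
    s,p0,r0=pose() if f is None else (None,*f)
    d=r0.inv().apply(np.array(p)-p0)*1000; a=(r0.inv()*down(yx)).as_rotvec()
    return np.round(d,1),np.round(a,3)
E
python3 - <<'E'
from h import *
s,p,r=pose()
P=optics.camera_params('wrist'); c=np.array(P['cam_to_world'])
print(P['fx'],P['cx'],P['cy'],'cam pos in tool',r.inv().apply(c[:3,3]-p), 'cam axes in tool\n',(r.inv().as_matrix()@c[:3,:3]).round(3))
print(cmd([.43,-.30,.25],.169+np.pi/2))
print(cmd([.50,0.07,.30],-.12+np.pi/2))
E
```

```text
277.11689462185547 320.7993699609148 199.40264932260905 cam pos in tool [ 0.08439426 -0.00025779 -0.17941286] cam axes in tool
 [[ 0.     0.945  0.327]
 [ 1.     0.    -0.001]
 [-0.001  0.327 -0.945]]
(array([ 291.2, -238.4,  -56.5]), array([-2.000e-03, -1.000e-03, -1.367e+00]))
(array([ 491.1, -557.6, -105.8]), array([-2.000e-03, -1.000e-03, -1.078e+00]))
```

Run:
```python
from h import *
print(cmd([.43,-.36,.15],.169+np.pi/2))
```

```text
(array([ 269.3, -182.3,   43.4]), array([-2.000e-03, -1.000e-03, -1.367e+00]))
```

>>> carry_out --pt "45 -30 7 0 0 -0.18 0" --pt "90 -60 14 0 0 -0.36 0" --pt "135 -90 21 0 0 -0.54 0" --pt "180 -120 28 0 0 -0.72 0" --pt "225 -150 35 0 0 -0.9 0" --pt "260 -175 40 0 0 -1.08 0" --pt "269 -182 43 0 0 -1.26 0" --pt "269 -182 43 0 0 -1.367 0"

```text
time: 1.1
eef_pos: [0.4303, -0.3593, 0.1502]
ee_rot: [-0.001, 0.642, 0.766, 0.0]
ft_force: [0.3, 0.2, -0.1]
finger_gap: 0.999
```

Run:
```python
from h import *
s,p,r=pose(); print(s['time'],p,s['joint_positions'].round(3))
P,im,d=cap('wrist'); np.savez('w1.npz',im=im,w=cloud(P,d)); cv2.imwrite('pics/w1.png',im[...,::-1])
```

```text
1.1 [ 0.43027912 -0.35929236  0.15023577] [-0.74   0.082  1.899  0.     1.162 -0.916]
```

View pics/w1.png

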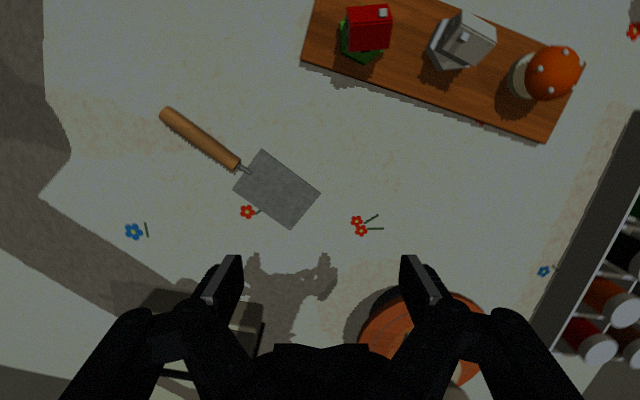

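The cottage is at (367,30) and the toadstool at (552,72), with a trowel lying clear at (275,190). I'll enlarge the cottage in both views to find the door.

Run:
```python
from h import *
a=np.load('w1.npz')['im'][0:75,325:405]; b=np.load('side0.npz')['im'][178:222,370:422]
f=lambda i,w:cv2.resize(np.clip(i[...,::-1].astype(float)*1.8,0,255).astype(np.uint8),(w,400),interpolation=cv2.INTER_CUBIC)
cv2.imwrite('pics/c2.png',np.hstack([f(a,400),f(b,400)]))
```

```text
(no output)
```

View pics/c2.png

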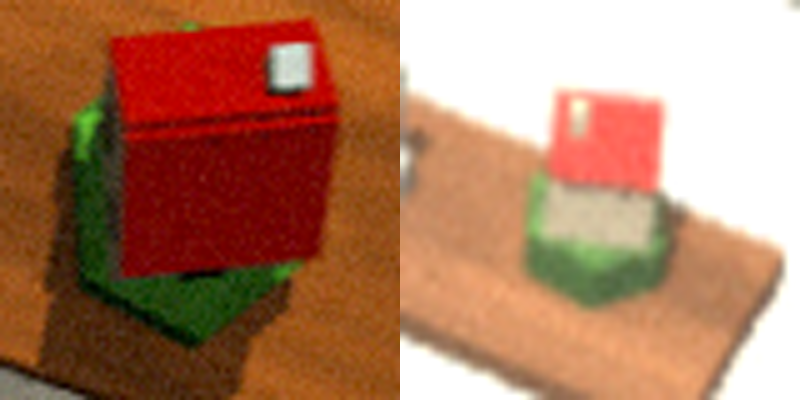

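Run:
```python
from h import *
for n,roi in (('top0',(275,320,375,425)),('w1',(0,75,325,405))):
    z=np.load(n+'.npz'); im,w=z['im'],z['w']; h=cv2.cvtColor(im,cv2.COLOR_RGB2HSV).astype(int)
    m=np.zeros(w.shape[:2],bool); m[roi[0]:roi[1],roi[2]:roi[3]]=1
    red=m&((h[...,0]<6)|(h[...,0]>172))&(h[...,1]>150)&(h[...,2]>30)&(w[...,2]>.045)
    P=w[red]; print(n,len(P),cv2.minAreaRect((P[:,:2]*1000).astype(np.float32)))
    best=None
    # fit roof: z = z0 - k*|n.(p)-c|, robust
    from scipy.optimize import least_squares
    f=lambda x: x[2]-abs(x[3])*np.abs(-np.sin(x[0])*P[:,0]*1e3+np.cos(x[0])*P[:,1]*1e3-x[1])-P[:,2]*1e3
    r=least_squares(f,[.17,-.2e3*np.cos(.17)-446*np.sin(.17),69,1.],loss='soft_l1')
    yaw=r.x[0]; e=np.array([np.cos(yaw),np.sin(yaw)]); nn=np.array([-e[1],e[0]]); u=P[:,:2]@e*1e3
    lo,hi=np.percentile(u,[.5,99.5]); print('roof fit',r.x,'span along ridge',lo,hi,'centre',(lo+hi)/2*e+r.x[1]*nn)
    gr=m&(h[...,0]>40)&(h[...,0]<85)&(h[...,1]>80)
    G=w[gr&(w[...,2]>.022)&(w[...,2]<.031)]; 
    if len(G): L=np.c_[G[:,:2]@e*1e3,G[:,:2]@nn*1e3]; print('green',len(G),np.percentile(L,[1,99],axis=0),L.mean(0),G[:,2].mean())
```

```text
top0 389 ((446.70989990234375, -204.2756805419922), (36.53668975830078, 34.58804702758789), 14.605542182922363)
roof fit [ 2.20066723e-01 -2.97483840e+02  6.92904584e+01  9.56197153e-01] span along ridge 373.72435353268736 409.42900300934116 centre [ 447.0721357  -204.83026042]
green 96 [[ 379.11888116 -308.24550801]
 [ 414.00574177 -272.41439983]] [ 400.04750004 -284.19516285] 0.027187020439345778
w1 1754 ((445.6134338378906, -204.45431518554688), (34.94198989868164, 36.0953369140625), 14.94249439239502)
roof fit [ 2.60070664e-01 -3.12269996e+02  6.90695172e+01  9.69237575e-01] span along ridge 360.69693288987247 395.20442612566654 centre [ 445.54074947 -204.57934258]
green 413 [[ 355.67580315 -337.15346596]
 [ 393.15313803 -298.6828303 ]] [ 369.67853031 -324.08125829] 0.026636261692784245
```

Run:
```python
from h import *
print(cmd([.4455,-.2045,.115],.26+np.pi/2),cmd([.4455,-.2045,.031],.26+np.pi/2))
```

```text
(array([150.2,  42.6,  35.5]), array([-0.001, -0.001, -0.083])) (array([150.1,  42.7, 119.5]), array([-0.001, -0.001, -0.083]))
```

>>> carry_out --pt "60 17 0 0 0 -0.04 0" --pt "110 31 5 0 0 -0.083 0" --pt "150 42.6 30 0 0 -0.083 0" --pt "150 42.6 70 0 0 -0.083 0" --pt "150 42.6 105 0 0 -0.083 0" --pt "150 42.6 119.5 0 0 -0.083 0" --pt "150 42.6 119.5 0 0 -0.083 60" --pt "150 42.6 119.5 0 0 -0.083 100" --force 30

```text
time: 2.15
eef_pos: [0.448, -0.207, 0.033]
ee_rot: [0.001, 0.613, 0.79, 0.0]
ft_force: [-0.7, -0.8, 0.2]
finger_gap: 0.612
```

>>> carry_out --pt "0 0 0 0 0 0 180" --pt "0 0 0 0 0 0 255" --pt "0 0 0 0 0 0 255" --pt "0 0 0 0 0 0 255" --force 30

```text
time: 2.65
eef_pos: [0.4469, -0.2062, 0.0319]
ee_rot: [0.0, 0.613, 0.79, 0.0]
ft_force: [-1.1, 0.7, -0.1]
finger_gap: 0.001
```

Run:
```python
from h import *
s,p,r=pose(); print(s['time'],p,s['joint_positions'].round(3),s['ft_force'],s['finger_gap'])
print(cmd([.54,-.03,.16],-.13+np.pi/2))
```

```text
2.65 [ 0.44692539 -0.2061752   0.03185816] [-0.483  0.084  2.141  0.     0.917 -0.735] [-1.06953755  0.6782518  -0.0675143 ] 0.0010721737733776504
(array([ 147.4,  134.1, -128.1]), array([0.   , 0.   , 0.382]))
```

The gripper shut completely, so it isn't holding the cottage. I'll look at what happened.

Run:
```python
from h import *
a=[]
for n in('wrist','top','side'):
    P,im,d=cap(n); np.savez(f'{n}2.npz',im=im,w=cloud(P,d)); a.append(im)
b=lambda i,w,h:cv2.resize(np.clip(i[...,::-1].astype(float)*1.5,0,255).astype(np.uint8),(w,h))
cv2.imwrite('pics/m2.png',np.hstack([b(a[0],480,300),b(a[2][150:230,330:450],320,300)]))
```

```text
(no output)
```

View pics/m2.png

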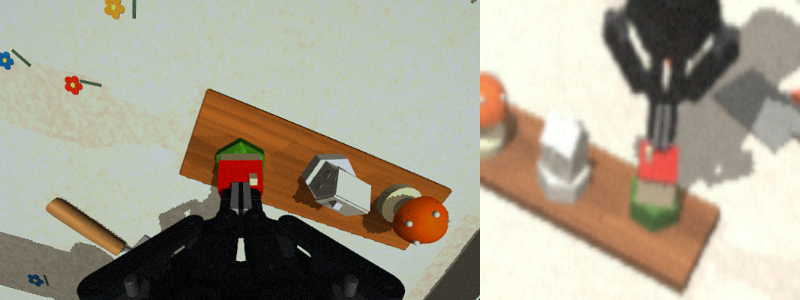

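Run:
```python
from h import *
for n in('top2','wrist2','side2'):
    z=np.load(n+'.npz'); im,w=z['im'],z['w']; h=cv2.cvtColor(im,cv2.COLOR_RGB2HSV).astype(int)
    roi=(w[...,0]>.38)&(w[...,0]<.5)&(w[...,1]>-.26)&(w[...,1]<-.13)
    red=roi&((h[...,0]<6)|(h[...,0]>172))&(h[...,1]>150)&(h[...,2]>30)&(w[...,2]>.04)
    gr=roi&(h[...,0]>40)&(h[...,0]<85)&(h[...,1]>80)
    dk=roi&(im.max(-1)<40)&(w[...,2]>.02)
    P=w[red]*1e3; print(n,len(P),P.mean(0),P.max(0),P.min(0), 'green',gr.sum(),w[gr].mean(0),np.percentile(w[gr],[1,99],axis=0))
    if len(P)>5: print(cv2.minAreaRect(P[:,:2].astype(np.float32)))
    D=w[dk]; print('dark low',D[D[:,2]<.08].mean(0),D[:,2].min(),len(D))
```

```text
top2 135 [ 447.54415699 -189.27037329   73.96231265] [ 467.51089724 -168.59913343  208.05118021] [ 427.7240276  -199.79375157   50.58781471] green 115 [ 0.44968996 -0.18705484  0.11288029] [[ 0.39876391 -0.24517236  0.02027898]
 [ 0.49848729 -0.13278183  0.47553111]]
((447.62066650390625, -183.47134399414062), (30.159481048583984, 38.13344192504883), 85.37076568603516)
dark low [nan nan nan] 0.11536273439727385 2237
wrist2 1948 [ 442.42728458 -195.38595044   59.60781456] [ 466.8707103  -182.74023705   84.47652917] [ 424.55621789 -224.79855968   43.00753251] green 7186 [ 0.4438145  -0.19508235  0.12736057] [[ 0.38905562 -0.22216801  0.01587255]
 [ 0.49707743 -0.17956754  0.16592717]]
((445.6966857910156, -203.33140563964844), (35.81065368652344, 34.789710998535156), 15.470356941223145)
dark low [ 0.44018467 -0.19462847  0.0478754 ] 0.020011324329937408 36234
side2 93 [ 440.21467632 -195.47344634   59.28158715] [ 459.28194226 -184.21937397   68.58183879] [ 425.36857283 -207.98822376   51.53377394] green 306 [ 0.43016365 -0.18398239  0.27466479] [[ 0.38489178 -0.23039108  0.01569098]
 [ 0.46547416 -0.13194521  0.45424488]]
((441.6560363769531, -193.28797912597656), (32.8248176574707, 20.710716247558594), 20.68693733215332)
dark low [nan nan nan] 0.08199423094379232 3132<stdin>:10: RuntimeWarning: Mean of empty slice.
  ret = um.true_divide(
```

Run:
```python
from h import *
s,p,r=pose()
z=np.load('wrist2.npz'); w=z['w']
for v in range(200,300,6): print(v,(w[v,308]*1e3).round(),(w[v,320]*1e3).round(),z['im'][v,308])
P=optics.camera_params('wrist'); c=np.array(P['cam_to_world']); print(r.inv().apply(c[:3,3]-p), (r.inv().as_matrix()@c[:3,:3]).round(3))
z=np.load('side2.npz'); w=z['w']
for v in range(150,212,4): print(v,(w[v,393]*1e3).round(),(w[v,396]*1e3).round(),z['im'][v,396])
```

```text
200 [ 433. -189.   26.] [ 441. -187.   27.] [25 63  0]
206 [ 434. -192.   30.] [ 442. -190.   30.] [66 58 40]
212 [ 435. -193.   40.] [ 442. -190.   41.] [72 67 50]
218 [ 435. -191.   53.] [ 442. -189.   53.] [120   2   2]
224 [ 435. -194.   56.] [ 443. -192.   56.] [115   1   0]
230 [ 436. -196.   59.] [ 443. -194.   60.] [114  10   0]
236 [ 437. -198.   63.] [ 444. -197.   62.] [112   0   2]
242 [ 438. -202.   63.] [ 444. -199.   65.] [118   7   0]
248 [ 438. -204.   66.] [ 444. -196.   79.] [46  7  0]
254 [ 438. -197.   85.] [ 444. -196.   85.] [29 27 27]
260 [ 438. -197.   91.] [ 444. -197.   89.] [37 40 37]
266 [ 438. -197.   96.] [ 444. -196.   96.] [43 46 40]
272 [ 438. -197.  102.] [ 444. -196.  101.] [45 44 43]
278 [ 438. -197.  106.] [ 444. -196.  106.] [48 50 47]
284 [ 439. -197.  111.] [ 444. -199.  106.] [ 9 12 11]
290 [ 439. -196.  116.] [ 445. -201.  107.] [6 8 2]
296 [ 439. -196.  119.] [ 446. -206.  105.] [ 1 12  2]
[ 0.08492726 -0.00034116 -0.17941637] [[ 0.     0.944  0.329]
 [ 1.     0.    -0.001]
 [-0.002  0.329 -0.944]]
150 [ 464. -190.  187.] [ 453. -172.  200.] [28 29 30]
154 [ 464. -193.  174.] [ 456. -189.  179.] [32 28 26]
158 [ 463. -194.  163.] [ 454. -187.  169.] [33 33 33]
162 [ 460. -188.  155.] [ 453. -188.  157.] [32 31 30]
166 [ 459. -187.  145.] [ 452. -189.  146.] [36 35 36]
170 [ 459. -192.  130.] [ 451. -189.  134.] [26 24 21]
174 [ 457. -192.  118.] [ 450. -193.  120.] [34 35 33]
178 [ 457. -198.  102.] [ 450. -197.  105.] [64 63 61]
182 [ 457. -201.   88.] [ 448. -196.   94.] [81 81 79]
186 [ 454. -196.   79.] [ 447. -196.   82.] [79 76 75]
190 [ 453. -198.   66.] [ 446. -201.   66.] [121  47  42]
194 [ 450. -191.   59.] [ 444. -195.   58.] [159  57  50]
198 [ 449. -193.   45.] [ 441. -192.   48.] [111  69  60]
202 [ 448. -192.   33.] [ 440. -191.   37.] [122 114  92]
206 [ 445. -185.   26.] [ 437. -187.   27.] [72 99 55]
210 [ 442. -180.   17.] [ 435. -185.   16.] [51 63 39]
```

Run:
```python
from h import *
z=np.load('w1.npz'); w=z['w']
for u in (228,410):
  for v in range(246,310,6): print(u,v,(w[v,u]*1e3).round(),z['im'][v,u])
p=np.array([.4303,-.3593,.1502]); 
r=R.from_quat([.642,.766,0,-.001])
for n,pp,rr in(('w1',p,r),('wrist2',*pose()[1:])):
    w=np.load(n+'.npz')['w']; t=rr.inv().apply((w.reshape(-1,3)-pp))*1e3
    m=(abs(t[:,0])<14)&(abs(t[:,1])<60)&(t[:,2]<25)&(t[:,2]>-150); t=t[m]
    for a in range(-60,60,10):
        k=(t[:,1]>=a)&(t[:,1]<a+10)
        if k.sum(): print(n,a,k.sum(),'max tool z',np.percentile(t[k][:,2],[50,95,99]).round(1))
```

```text
228 246 [ 324. -476.   -1.] [114 120 110]
228 252 [ 324. -485.   -0.] [120 120 117]
228 258 [ 382. -357.  208.] [40 36 38]
228 264 [ 384. -356.  214.] [42 42 39]
228 270 [ 385. -357.  218.] [2 1 0]
228 276 [ 386. -357.  221.] [1 7 2]
228 282 [ 387. -359.  223.] [1 9 6]
228 288 [ 387. -362.  223.] [2 0 0]
228 294 [ 388. -365.  224.] [ 3  4 10]
228 300 [ 388. -368.  225.] [5 4 6]
228 306 [ 388. -370.  226.] [0 0 0]
410 246 [ 566. -433.   -1.] [117 122 117]
410 252 [ 568. -442.   -0.] [114 119 110]
410 258 [ 472. -340.  209.] [44 46 43]
410 264 [ 471. -341.  214.] [0 0 0]
410 270 [ 471. -343.  216.] [0 2 2]
410 276 [ 471. -345.  217.] [6 0 0]
410 282 [ 471. -348.  219.] [1 0 5]
410 288 [ 472. -351.  219.] [0 0 0]
410 294 [ 472. -353.  221.] [0 0 0]
410 300 [ 472. -355.  222.] [3 2 8]
410 306 [ 473. -358.  223.] [1 0 2]
w1 -60 2342 max tool z [-102.6  -70.1  -60.3]
w1 -50 2973 max tool z [-83.9 -56.1 -52.1]
w1 -40 355 max tool z [-117.4 -101.3  -99.6]
w1 -30 45 max tool z [-117.7 -113.9 -113.5]
w1 -20 1084 max tool z [-118.4 -110.9 -109.8]
w1 -10 1837 max tool z [-121.6 -111.6 -110.3]
w1 0 1848 max tool z [-121.4 -111.6 -110.2]
w1 10 969 max tool z [-118.2 -110.9 -109.6]
w1 20 39 max tool z [-128.3 -115.3 -115. ]
w1 30 382 max tool z [-117.4 -100.6  -98.8]
w1 40 2984 max tool z [-84.4 -56.3 -52. ]
w1 50 2726 max tool z [-103.6  -70.8  -61.1]
wrist2 -60 2103 max tool z [-122.6   20.3   20.8]
wrist2 -50 3498 max tool z [-117.3   20.1   20.7]
wrist2 -40 4040 max tool z [-106.2   19.9   20.7]
wrist2 -30 2785 max tool z [-94.5  19.5  20.5]
wrist2 -20 1219 max tool z [-67.4 -27.1 -25.4]
wrist2 -10 3181 max tool z [-87.9 -30.2 -26.7]
wrist2 0 3125 max tool z [-87.8 -30.8 -26.7]
wrist2 10 1143 max tool z [-79.4 -27.9 -25.4]
wrist2 20 2860 max tool z [-94.6  19.7  20.5]
wrist2 30 4131 max tool z [-107.    19.8   20.5]
wrist2 40 3447 max tool z [-117.9   19.8   20.6]
wrist2 50 2056 max tool z [-122.6   20.1   20.6]
```

The fingers shut just above the ridge. Both cameras put the real fingertips about 43 mm short of the reported TCP (open about -56, shut about -43 along tool z). The cottage hasn't moved, at (445.6,-204). I'll open, go about 47 mm lower and grasp again.

>>> carry_out --pt "0 0 -5 0 0 0 0" --pt "1 -0.4 -5 0 0 0 0" --pt "2 -0.7 -5 0 0 0 0" --pt "2 -0.7 -5 0 0 0 0" --pt "2 -0.7 10 0 0 0 0" --pt "2 -0.7 25 0 0 0 0" --pt "2 -0.7 40 0 0 0 0" --pt "2 -0.7 47 0 0 0 0" --force 30

```text
time: 3.8
eef_pos: [0.4443, -0.2037, -0.0173]
ee_rot: [-0.002, 0.613, 0.79, -0.0]
ft_force: [-0.5, 0.2, -0.2]
finger_gap: 1.005
```

>>> carry_out --pt "0 0 0 0 0 0 80" --pt "0 0 0 0 0 0 160" --pt "0 0 0 0 0 0 200" --pt "0 0 0 0 0 0 255" --pt "0 0 0 0 0 0 255" --force 30

```text
time: 4.42
eef_pos: [0.4464, -0.2048, -0.0145]
ee_rot: [0.001, 0.613, 0.79, 0.0]
ft_force: [-0.9, -0.8, 5.1]
finger_gap: 0.513
```

>>> carry_out --pt "0 0 0 0 0 0 255" --pt "0 0 0 0 0 0 255"

```text
time: 4.68
eef_pos: [0.4464, -0.2048, -0.0145]
ee_rot: [0.001, 0.613, 0.79, 0.0]
ft_force: [-0.2, 0.3, 5.9]
finger_gap: 0.517
```

Run:
```python
from h import *
s,p,r=pose(); print(s['ft_force'],s['ft_torque'],s['finger_gap'],p)
a=[]
for n in('wrist','side'):
    P,im,d=cap(n); np.savez(f'{n}3.npz',im=im,w=cloud(P,d)); a.append(im)
b=lambda i,w,h:cv2.resize(np.clip(i[...,::-1].astype(float)*2,0,255).astype(np.uint8),(w,h),interpolation=2)
cv2.imwrite('pics/m3.png',np.hstack([b(a[0][170:330,200:440],480,320),b(a[1][150:230,350:430],320,320)]))
t=r.inv().apply((np.load('wrist3.npz')['w'].reshape(-1,3)-p))*1e3
for a in range(-40,40,5):
    k=(abs(t[:,0])<13)&(t[:,1]>=a)&(t[:,1]<a+5)&(t[:,2]<-30)
    if k.sum(): print(a,k.sum(),np.percentile(t[k][:,2],[95,99,100]).round(1))
```

```text
[-0.24205937  0.31485664  5.89729143] [0.01991304 0.07740726 0.05330595] 0.516951545183174 [ 0.44642468 -0.20477359 -0.01454639]
-40 581 [-67.9 -54.3 -51. ]
-35 553 [-49.4 -47.  -46. ]
-30 951 [-50.  -44.4 -42.5]
-25 1150 [-42.1 -40.9 -40.2]
-20 315 [-71.4 -46.5 -40.8]
-15 904 [-72.4 -70.9 -70.2]
-10 1435 [-73.3 -71.4 -70.3]
-5 1404 [-73.4 -71.5 -70.2]
0 1397 [-73.3 -71.3 -70.2]
5 1423 [-73.7 -71.7 -70.7]
10 796 [-72.6 -71.5 -70.5]
15 299 [-67.5 -40.8 -40.5]
20 1240 [-42.9 -41.  -40. ]
25 913 [-50.4 -45.  -42.7]
30 534 [-49.5 -47.  -45.5]
35 610 [-71.8 -55.2 -50.3]
```

View pics/m3.png

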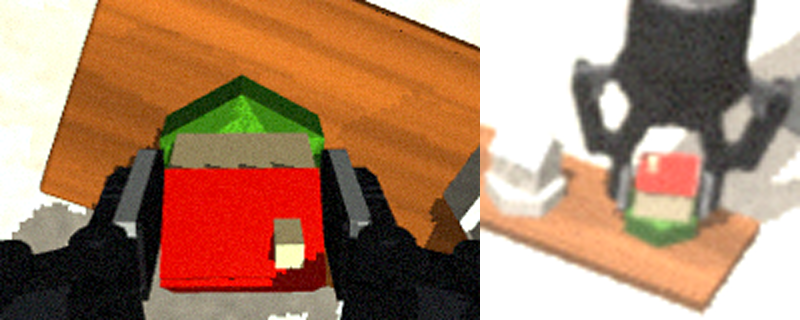

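The tips are down on the base's top (6 N up), just outside the end walls. I'll raise 4 mm and let them close.

>>> carry_out --pt "0 0 -4 0 0 0 255" --pt "0 0 -4 0 0 0 255" --pt "0 0 -4 0 0 0 255" --pt "0 0 -4 0 0 0 255" --force 35

```text
time: 5.28
eef_pos: [0.4453, -0.2042, -0.0117]
ee_rot: [-0.0, 0.613, 0.79, -0.0]
ft_force: [-0.5, -0.5, -1.4]
finger_gap: 0.512
```

>>> carry_out --pt "0 0 -5 0 0 0 255" --pt "0 0 -15 0 0 0 255" --pt "0 0 -35 0 0 0 255" --pt "0 0 -70 0 0 0 255" --pt "0 0 -105 0 0 0 255" --pt "0 0 -105 0 0 0 255" --force 35

```text
time: 6.02
eef_pos: [0.4488, -0.206, 0.098]
ee_rot: [0.004, 0.613, 0.79, 0.001]
ft_force: [1.2, -0.9, -0.7]
finger_gap: 0.515
```

Run:
```python
from h import *
s,p,r=pose(); print(s['ft_force'],s['finger_gap'],p)
P,im,d=cap('wrist'); w=cloud(P,d); h=cv2.cvtColor(im,cv2.COLOR_RGB2HSV).astype(int)
t=r.inv().apply((w.reshape(-1,3)-p)).reshape(w.shape)*1e3
roi=(abs(t[...,0])<45)&(abs(t[...,1])<40)&(t[...,2]<0)
red=roi&((h[...,0]<6)|(h[...,0]>172))&(h[...,1]>150)&(h[...,2]>30)
gr=roi&(h[...,0]>40)&(h[...,0]<85)&(h[...,1]>80)
for m in(red,gr): T=t[m]; print(m.sum(),np.percentile(T,[1,50,99],axis=0).round(1), cv2.minAreaRect(T[:,:2].astype(np.float32)))
print(cmd([.545,-.02,.115],-.13+np.pi/2))
```

```text
[ 1.21248653 -0.89965825 -0.66391935] 0.5149122262560956 [ 0.44881341 -0.20599328  0.09796962]
4597 [[-13.7 -17.9 -83.1]
 [  8.8  -1.5 -74.8]
 [ 18.4  17.5 -65.4]] ((1.8940143585205078, -0.07352447509765625), (34.67947006225586, 44.62639617919922), 1.0032312870025635)
4881 [[  -3.4  -36.8 -134.5]
 [  16.6   -0.2 -104.5]
 [  26.1   36.7  -27.7]] ((8.467936515808105, 0.20661163330078125), (37.1734504699707, 80.15443420410156), 2.1399691104888916)
(array([154.8, 141. , -19.2]), array([0.004, 0.002, 0.382]))
```

Lifted and held: the ridge is at tool z ≈ -83, and the base corner is at tool x 26, so it's centred. Next I'll view the casket from above.

Run:
```python
from h import *
print(cmd([.552,.055,.135],-.12+np.pi/2))
```

```text
(array([225.7, 166.5, -39.3]), array([0.004, 0.002, 0.372]))
```

>>> carry_out --pt "30 22 -25 0 0 0.06 255" --pt "65 48 -38 0 0 0.13 255" --pt "105 78 -39 0 0 0.2 255" --pt "145 107 -39 0 0 0.27 255" --pt "185 137 -39 0 0 0.33 255" --pt "212 157 -39 0 0 0.37 255" --pt "225.5 166.5 -39 0 0 0.372 255" --pt "225.5 166.5 -39 0 0 0.372 255" --force 35

```text
time: 7.08
eef_pos: [0.55, 0.0558, 0.1316]
ee_rot: [-0.001, 0.747, 0.664, -0.001]
ft_force: [0.2, -0.3, -0.3]
finger_gap: 0.516
```

Run:
```python
from h import *
s,p,r=pose(); print(s['time'],s['ft_force'],s['finger_gap'],p,r.as_matrix()[:,0].round(4))
P,im,d=cap('wrist'); np.savez('w4.npz',im=im,w=cloud(P,d),p=p,r=r.as_matrix()); cv2.imwrite('pics/w4.png',np.clip(im[...,::-1]*1.5,0,255).astype(np.uint8))
```

```text
7.075 [ 0.15921249 -0.34316861 -0.3384378 ] 0.5159491307406369 [0.54995014 0.05584199 0.13155611] [ 1.175e-01  9.931e-01 -8.000e-04]
```

View pics/w4.png

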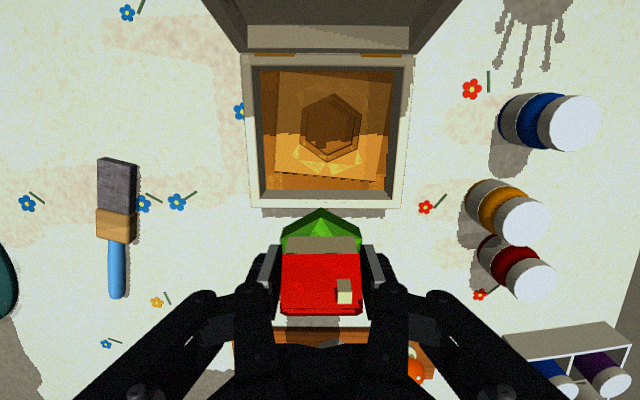

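The view is clear: box at x 245–410, y 55–210 px, pocket centre about (330,128) px and turned slightly. I'll fit the stepped height model to the depth.

```bash
cat > fit.py <<'E'
from h import *
from scipy.optimize import minimize
def hexr(X,c,a):
    L=(X-c)@np.array([[np.cos(a),-np.sin(a)],[np.sin(a),np.cos(a)]])
    t=np.radians([0,60,120]); return np.abs(L@np.array([np.cos(t),np.sin(t)])).max(1)
def fitpocket(w,c0,a0,zo=0):
    P=w.reshape(-1,3)*1e3; k=(np.hypot(*(P[:,:2]-c0).T)<42)&(P[:,2]<32)&(P[:,2]>2); P=P[k]
    def cost(x):
        rr=hexr(P[:,:2],x[:2],x[2]); z=np.where(rr<24.5,9,np.where(rr<30,18,24))
        s=1/(1+np.exp(-(rr-24.5)/.7))*9+1/(1+np.exp(-(rr-30)/.7))*6+9
        return np.mean(np.minimum(np.abs(P[:,2]-s-x[3]),4))
    best=None
    for a in np.arange(-.15,.16,.05):
        for dx in(-3,3):
            for dy in (-3,3):
                m=minimize(cost,[c0[0]+dx,c0[1]+dy,a0+a,zo],method='Nelder-Mead',options=dict(initial_simplex=np.array([[c0[0]+dx,c0[1]+dy,a0+a,zo]]*5)+np.vstack([np.zeros(4),np.diag([3,3,.05,1])]),xatol=.02,fatol=1e-4))
                if best is None or m.fun<best.fun: best=m
    return best,len(P)
E
python3 - <<'E'
from fit import *
for n in('w4','top0'):
    z=np.load(n+'.npz'); w=z['w']; im=z['im']
    roi=np.zeros(w.shape[:2],bool)
    if n=='w4': roi[45:215,235:420]=1
    else: roi[180:290,176:275]=1
    m=roi&(w[...,2]>.049)&(w[...,2]<.059)&(im.min(-1)>50 if n=='w4' else True)
    Q=w[m]*1e3; rect=cv2.minAreaRect(Q[:,:2].astype(np.float32)); print(n,'rim rect',rect,np.median(Q[:,2]))
    th=np.radians(rect[2]); th=th-np.pi/2 if th>.7 else th
    E=np.array([[np.cos(th),np.sin(th)],[-np.sin(th),np.cos(th)]]); L=Q[:,:2]@E.T
    print('yaw',th,'percentiles',np.percentile(L,[.3,1,99,99.7],axis=0).round(1))
    # robust edges of rim: outer edges in rows
    b,k=fitpocket(w,np.array([566,113.]),th); print('pocket',b.x,b.fun,k)
E
```

```text
w4 rim rect ((561.3699340820312, 110.71049499511719), (140.3369598388672, 150.80551147460938), 82.64342498779297) 53.56811883112306
yaw -0.12839645563295465 percentiles [[468.1 112.1]
 [468.5 112.5]
 [617.  250.9]
 [617.5 251.4]]
pocket [ 5.65814408e+02  1.14924928e+02 -2.18790807e-01 -2.45061478e-01] 0.9234457284964223 5503
top0 rim rect ((564.4501953125, 121.21383666992188), (160.53797912597656, 150.681884765625), 83.020751953125) 54.0324274195646
yaw -0.12181085773135236 percentiles [[470.5 109.2]
 [470.9 109.4]
 [619.7 250.3]
 [620.2 263.9]]
pocket [ 5.67777759e+02  1.16214983e+02 -2.27986746e-01  2.03401599e-01] 1.4134599775465886 1668
```

Run:
```python
from fit import *
for i in range(3):
    s,p,r=pose(); P,im,d=cap('wrist'); w=cloud(P,d)
    if i==0: np.savez('w5.npz',im=im,w=w,p=p,r=r.as_matrix())
    b,k=fitpocket(w,np.array([566,115.]),-.128)
    yx=np.arctan2(*r.as_matrix()[[1,0],0]); 
    tc=r.inv().apply(np.array([b.x[0]/1e3,b.x[1]/1e3,.024])-p)*1e3
    h=cv2.cvtColor(im,cv2.COLOR_RGB2HSV).astype(int); t=r.inv().apply((w.reshape(-1,3)-p)).reshape(w.shape)*1e3
    roi=np.zeros(w.shape[:2],bool); roi[205:335,265:375]=1; roi&=(t[...,2]<0)
    red=roi&((h[...,0]<6)|(h[...,0]>172))&(h[...,1]>150)&(h[...,2]>30)&(t[...,2]<-60)
    gr=roi&(h[...,0]>40)&(h[...,0]<85)&(h[...,1]>80)&(t[...,2]>-60)
    G=t[gr]; T=t[red]; top=G[abs(G[:,2]-np.median(G[:,2]))<3]
    print(i,p.round(4),'yaw tool y',yx-np.pi/2,'pocket',b.x.round(3),'in tool',tc.round(1),'turn',yx-np.pi/2-b.x[2])
    print('  red y',np.percentile(T[:,1],[.5,99.5]).round(1),'ridge z',np.percentile(T[:,2],1).round(1),'x of ridge',np.median(T[T[:,2]<-80.5][:,0]).round(1),'green top z',np.percentile(G[:,2],[10,50,90]).round(1),'corner',G[:,0].max().round(1),'y at corner',G[G[:,0]>G[:,0].max()-1.5][:,1].mean().round(1),'ys',np.percentile(G[:,1],[.5,99.5]).round(1))
    # roof side fit for yaw: +x side slope points
    A=T[(T[:,0]>1)&(T[:,0]<15)]; c=np.linalg.lstsq(np.c_[A[:,:2],np.ones(len(A))],A[:,2],rcond=None)[0]; print('  roof plane',c.round(3),'yaw',-c[1]/c[0])
```

```text
0 [0.5498 0.055  0.1317] yaw tool y -0.11882968229553903 pocket [ 5.65856e+02  1.15063e+02 -2.23000e-01 -2.89000e-01] in tool [ 61.6   9.  107.7] turn 0.1037630134196641
  red y [-18.1  17.5] ridge z -83.1 x of ridge 1.8 green top z [-41.8 -40.5 -30.1] corner 27.1 y at corner -0.4 ys [-22.8  22.5]
  roof plane [ 1.0060e+00 -7.0000e-03 -8.4235e+01] yaw 0.006993731267385568
1 [0.5499 0.0546 0.132 ] yaw tool y -0.11988422565352663 pocket [ 5.65857e+02  1.14903e+02 -2.21000e-01 -2.67000e-01] in tool [ 61.9   8.8 107.9] turn 0.10151256758723692
  red y [-18.1  17.5] ridge z -83.1 x of ridge 1.8 green top z [-41.9 -40.6 -30. ] corner 27.1 y at corner -0.3 ys [-22.8  22.3]
  roof plane [ 1.005e+00 -7.000e-03 -8.419e+01] yaw 0.006493230326541629
2 [0.55   0.0544 0.1322] yaw tool y -0.12060536616431694 pocket [ 5.65859e+02  1.14961e+02 -2.22000e-01 -2.49000e-01] in tool [ 62.2   8.6 108.2] turn 0.10113241918761823
  red y [-18.1  17.5] ridge z -83.1 x of ridge 1.8 green top z [-41.9 -40.6 -30.1] corner 27.0 y at corner -0.4 ys [-22.9  22.4]
  roof plane [ 1.0080e+00 -5.0000e-03 -8.4202e+01] yaw 0.004897882085346524
```

>>> carry_out --pt "25 4 0 0 0 0.04 255" --pt "50 7.5 0 0 0 0.08 255" --pt "61.3 9.1 10 0 0 0.105 255" --pt "61.3 9.1 45 0 0 0.105 255" --pt "61.3 9.1 85 0 0 0.105 255" --pt "61.3 9.1 112 0 0 0.105 255" --pt "61.3 9.1 125 0 0 0.105 255" --pt "61.3 9.1 127 0 0 0.105 255" --force 35

```text
time: 8.28
eef_pos: [0.5666, 0.1145, 0.0052]
ee_rot: [-0.0, 0.782, 0.623, -0.001]
ft_force: [-0.8, 0.8, 0.1]
finger_gap: 0.511
```

>>> carry_out --pt "0 0 0 0 0 0 255" --pt "0 0 1.5 0 0 0 255" --pt "0 0 3 0 0 0 255" --pt "0 0 4 0 0 0 255" --pt "0 0 5 0 0 0 255" --pt "0 0 6 0 0 0 255"

```text
time: 9.02
eef_pos: [0.567, 0.1153, -0.0004]
ee_rot: [-0.0, 0.782, 0.623, -0.0]
ft_force: [-0.1, -0.0, -0.9]
finger_gap: 0.513
```

Run:
```python
from h import *
s,p,r=pose(); print(s['time'],s['ft_force'],s['ft_torque'],s['finger_gap'],p,r.as_rotvec())
P=optics.camera_params('wrist'); c=np.array(P['cam_to_world']); 
M=np.array([[0,.9445,.3285],[1,0,-.001],[-.0015,.3285,-.9445]])
Rt=c[:3,:3]@M.T; print('tcp from cam',c[:3,3]-Rt@np.array([.0847,-.0003,-.1794]), np.arctan2(Rt[1,1],Rt[0,1]))
```

```text
9.025 [-0.10294331 -0.03515943 -0.9052872 ] [ 0.06325947 -0.03848454  0.02198993] 0.5134277345406811 [ 5.66994805e-01  1.15311630e-01 -4.19304252e-04] [-2.45670507e+00 -1.95804743e+00  1.42701850e-04]
tcp from cam [ 5.66981738e-01  1.15418584e-01 -4.15050798e-04] -0.2252202602869118
```

>>> carry_out --pt "0 0 1 0 0 0 255" --pt "0 0 2 0 0 0 255" --pt "0 0 3 0 0 0 255" --pt "0 0 3.5 0 0 0 255"

```text
time: 9.52
eef_pos: [0.567, 0.1153, -0.0039]
ee_rot: [-0.0, 0.782, 0.623, -0.0]
ft_force: [0.8, 0.6, -0.6]
finger_gap: 0.516
```

>>> carry_out --pt "0 0 0.7 0 0 0 255" --pt "0 0 1.4 0 0 0 255" --pt "0 0 2 0 0 0 255"

```text
time: 9.9
eef_pos: [0.567, 0.1153, -0.0058]
ee_rot: [-0.0, 0.782, 0.623, 0.0]
ft_force: [-1.5, 0.1, -0.7]
finger_gap: 0.515
```

>>> carry_out --pt "0 0 0.7 0 0 0 255" --pt "0 0 1.4 0 0 0 255" --pt "0 0 2 0 0 0 255"

```text
time: 10.28
eef_pos: [0.567, 0.1153, -0.0079]
ee_rot: [-0.0, 0.782, 0.623, -0.0]
ft_force: [-0.9, -0.2, -0.4]
finger_gap: 0.511
```

>>> carry_out --pt "0 0 0.6 0 0 0 255" --pt "0 0 1.2 0 0 0 255" --pt "0 0 1.8 0 0 0 255"

```text
time: 10.65
eef_pos: [0.5671, 0.1153, -0.0097]
ee_rot: [-0.0, 0.782, 0.623, -0.0]
ft_force: [0.3, 0.6, -0.3]
finger_gap: 0.517
```

>>> carry_out --pt "0 0 0.6 0 0 0 255" --pt "0 0 1.2 0 0 0 255"

```text
time: 10.9
eef_pos: [0.5671, 0.1153, -0.0109]
ee_rot: [-0.0, 0.782, 0.623, 0.0]
ft_force: [-0.2, -0.5, -0.5]
finger_gap: 0.518
```

>>> carry_out --pt "0 0 0.6 0 0 0 255" --pt "0 0 1.2 0 0 0 255" --pt "0 0 1.8 0 0 0 255"

```text
time: 11.28
eef_pos: [0.5671, 0.1153, -0.0127]
ee_rot: [-0.0, 0.782, 0.623, -0.0]
ft_force: [-0.1, -0.6, -0.3]
finger_gap: 0.514
```

>>> carry_out --pt "0 0 0.5 0 0 0 255" --pt "0 0 1 0 0 0 255" --pt "0 0 1.5 0 0 0 255"

```text
time: 11.65
eef_pos: [0.5671, 0.1153, -0.0141]
ee_rot: [-0.0, 0.782, 0.623, 0.0]
ft_force: [0.9, 0.6, -1.3]
finger_gap: 0.515
```

>>> carry_out --pt "0 0 0.5 0 0 0 255" --pt "0 0 1 0 0 0 255"

```text
time: 11.9
eef_pos: [0.5671, 0.1153, -0.0151]
ee_rot: [0.0, 0.782, 0.623, 0.0]
ft_force: [0.4, 0.3, -0.5]
finger_gap: 0.515
```

>>> carry_out --pt "0 0 0.5 0 0 0 255" --pt "0 0 1 0 0 0 255"

```text
time: 12.15
eef_pos: [0.567, 0.1153, -0.0162]
ee_rot: [0.0, 0.782, 0.623, -0.0]
ft_force: [0.2, -0.3, -0.7]
finger_gap: 0.516
```

>>> carry_out --pt "0 0 0.5 0 0 0 255" --pt "0 0 1 0 0 0 255"

```text
time: 12.4
eef_pos: [0.5671, 0.1153, -0.0172]
ee_rot: [0.0, 0.782, 0.623, -0.0]
ft_force: [-0.6, -0.1, -0.8]
finger_gap: 0.515
```

>>> carry_out --pt "0 0 0.5 0 0 0 255" --pt "0 0 0.5 0 0 0 255"

```text
time: 12.65
eef_pos: [0.5671, 0.1153, -0.0174]
ee_rot: [-0.0, 0.782, 0.623, -0.0]
ft_force: [-0.9, -0.7, 1.1]
finger_gap: 0.513
```

```bash
cat > chk.py <<'E'
from fit import *
def chk(tag):
    s,p,r=pose(); P,im,d=cap('wrist'); w=cloud(P,d); np.savez(tag+'.npz',im=im,w=w)
    h=cv2.cvtColor(im,cv2.COLOR_RGB2HSV).astype(int); W=w*1e3
    near=np.hypot(W[...,0]-566,W[...,1]-115)<60
    gr=near&(h[...,0]>40)&(h[...,0]<85)&(h[...,1]>110)&(h[...,2]>40)&(W[...,2]<45)
    red=near&((h[...,0]<6)|(h[...,0]>172))&(h[...,1]>150)&(h[...,2]>30)&(W[...,2]>30)&(W[...,2]<80)
    och=near&(h[...,0]>9)&(h[...,0]<25)&(h[...,1]>90)&(W[...,2]<40)&(W[...,2]>5)&(W[...,1]>130)
    print(s['time'],s['ft_force'].round(1),s['ft_torque'].round(3),p.round(4))
    print('green',gr.sum(),np.percentile(W[gr],[1,50,99],axis=0).round(1).tolist(),'\nred ridge',np.percentile(W[red][:,2],[95,99]).round(1),'rect',cv2.minAreaRect(W[red][:,:2].astype(np.float32)),'\nochre z',np.percentile(W[och][:,2],[10,30,50,70,90]).round(1))
    v=np.argwhere(gr); print('px',v.min(0),v.max(0)); return im
E
python3 - <<'E'
from chk import *
im=chk('w6'); cv2.imwrite('pics/w6.png',cv2.resize(np.clip(im[80:330,200:440,::-1]*1.7,0,255).astype(np.uint8),(576,600)))
E
```

```text
12.65 [-0.9 -0.7  1.1] [-0.079  0.171  0.026] [ 0.5671  0.1153 -0.0174]
green 888 [[547.4, 117.6, 22.4], [571.4, 133.4, 23.7], [591.1, 140.7, 25.2]] 
red ridge [65.  65.7] rect ((567.5591430664062, 117.11488342285156), (34.52634048461914, 44.29499435424805), 75.12531280517578) 
ochre z [22.2 23.3 23.7 24.  24.5]
px [217 280] [253 361]
```

View pics/w6.png

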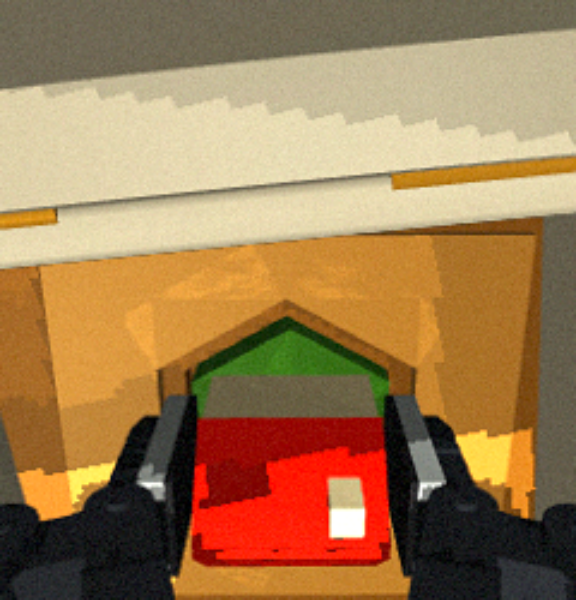

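The base top reads 23.7 mm and the slab 23.7 mm, so it's flush, and the gaps round the base are even. Next I'll let go and rise straight up.

>>> carry_out --pt "0 0 0 0 0 0 150" --pt "0 0 0 0 0 0 110" --pt "0 0 0 0 0 0 80" --pt "0 0 0 0 0 0 70" --pt "0 0 -3 0 0 0 70" --pt "0 0 -10 0 0 0 70"

```text
time: 13.45
eef_pos: [0.566, 0.1146, -0.01]
ee_rot: [-0.0, 0.782, 0.623, -0.001]
ft_force: [-0.9, -0.7, 0.5]
finger_gap: 0.71
```

>>> carry_out --pt "0 0 -20 0 0 0 70" --pt "0 0 -50 0 0 0 70" --pt "0 0 -90 0 0 0 70" --pt "-40 0 -120 0 0 0 70" --pt "-70 0 -130 0 0 0 70" --pt "-70 0 -130 0 0 0 70"

```text
time: 14.2
eef_pos: [0.5539, 0.0455, 0.127]
ee_rot: [0.002, 0.783, 0.622, 0.003]
ft_force: [0.5, -0.8, -0.4]
finger_gap: 0.727
```

Run:
```python
from chk import *
im=chk('w7')
s,p,r=pose(); print(s['finger_gap'],s['joint_positions'].round(3))
P,im,d=cap('side'); np.savez('side7.npz',im=im,w=cloud(P,d))
P,im,d=cap('top'); np.savez('top7.npz',im=im,w=cloud(P,d))
# lid geometry from start top view
th=-.128; ex=np.array([np.cos(th),np.sin(th)]); ey=np.array([-np.sin(th),np.cos(th)]); c=np.array([.5614,.1107])
for n in('top0','side0','w7'):
    w=np.load(n+'.npz')['w'].reshape(-1,3); L=np.c_[(w[:,:2]-c)@ex,(w[:,:2]-c)@ey,w[:,2]]*1e3
    m=(abs(L[:,0])<60)&(L[:,1]>68)&(L[:,1]<150)&(L[:,2]>70)&(L[:,2]<200); Q=L[m]
    # per height, inner (min y) and outer (max y)
    for z in range(80,200,20):
        k=Q[abs(Q[:,2]-z)<4]
        if len(k)>5: print(n,z,len(k),np.percentile(k[:,1],[2,50,98]).round(1))
    print(n,'max z',Q[:,2].max() if len(Q) else None)
```

```text
14.2 [ 0.5 -0.8 -0.4] [ 0.03  -0.004 -0.05 ] [0.5539 0.0455 0.127 ]
green 177 [[542.1, 91.0, 22.1], [571.8, 121.2, 23.7], [590.7, 140.3, 25.3]] 
red ridge [65.  65.8] rect ((566.417724609375, 115.75985717773438), (34.9542236328125, 35.98218536376953), 76.94133758544922) 
ochre z [19.8 22.8 23.4 23.9 24.6]
px [ 91 293] [144 339]
0.7278799784186627 [0.039 0.088 1.94  0.    1.108 0.266]
top0 80 173 [93.1 95.  96.6]
top0 100 184 [ 97.4  99.3 101.1]
top0 120 195 [102.  103.8 105.3]
top0 140 212 [106.2 108.3 110.1]
top0 180 99 [ 98.5  99.7 124.6]
top0 max z 196.62465058477608
side0 80 76 [ 98.7 100.1 101.3]
side0 100 70 [103.5 105.2 108.7]
side0 120 98 [108.1 110.8 114.5]
side0 140 110 [112.6 114.4 117. ]
side0 160 103 [116.9 118.1 119.8]
side0 180 119 [121.2 122.6 124.1]
side0 max z 196.3410611750227
w7 80 267 [92.7 93.9 95.3]
w7 max z 87.3372237762291
```

The cottage is home and free (ridge z 65, yaw -0.228). The lid is at about 1.79 rad, with its outer free edge at casket (y 125, z 185). I'll go over behind the lid with the fingers shut, off to one side of the brass tab.

```bash
cat > lid.py <<'E'
from h import *
th=-.128; c=np.array([.5614,.1107]); 
def wp(x,y,ztip): # casket x,y (mm), tip height -> reported TCP
    return np.array([*(c+np.array([[np.cos(th),-np.sin(th)],[np.sin(th),np.cos(th)]])@np.array([x,y])/1e3),(ztip-43)/1e3])
E
python3 - <<'E'
from lid import *
for a in [(-25,-20,245),(-25,60,250),(-25,155,245),(-25,155,165)]: print(a,wp(*a).round(3),cmd(wp(*a),th+np.pi/2))
E
```

```text
(-25, -20, 245) [0.534 0.094 0.202] (array([ 41.4, -27.9, -78.5]), array([ 0.002, -0.001, -0.097]))
(-25, 60, 250) [0.544 0.173 0.207] (array([121. , -35.6, -83.4]), array([ 0.002, -0.001, -0.097]))
(-25, 155, 245) [0.556 0.268 0.202] (array([215.6, -44.9, -78.4]), array([ 0.002, -0.001, -0.097]))
(-25, 155, 165) [0.556 0.268 0.122] (array([215.5, -45. ,   1.6]), array([ 0.002, -0.001, -0.097]))
```

>>> carry_out --pt "0 0 -40 0 0 -0.05 255" --pt "20 -14 -80 0 0 -0.097 255" --pt "70 -30 -90 0 0 -0.097 255" --pt "121 -36 -90 0 0 -0.097 255" --pt "170 -40 -90 0 0 -0.097 255" --pt "216 -45 -85 0 0 -0.097 255" --pt "216 -45 -78 0 0 -0.097 255" --pt "216 -45 -78 0 0 -0.097 255"

```text
time: 15.35
eef_pos: [0.5545, 0.2678, 0.1987]
ee_rot: [-0.0, 0.75, 0.661, -0.002]
ft_force: [-0.5, 0.7, 0.6]
finger_gap: -0.003
```

>>> carry_out --pt "0 0 30 0 0 0 255" --pt "0 0 60 0 0 0 255" --pt "0 0 78 0 0 0 255" --pt "0 0 78 0 0 0 255"

```text
time: 15.85
eef_pos: [0.5545, 0.2663, 0.1207]
ee_rot: [-0.001, 0.751, 0.66, -0.002]
ft_force: [-0.5, -0.2, 0.2]
finger_gap: 0.003
```

Run:
```python
from lid import *
s,p,r=pose(); print(s['time'],p,wp(-25,155,165),s['ft_force'],s['finger_gap'],s['joint_positions'].round(2), cmd(wp(-25,155,165),th+np.pi/2))
P,im,d=cap('top'); cv2.imwrite('pics/t8.png',np.hstack([im[60:300,60:320,::-1],optics.capture('wrist')[0][:240,200:460,::-1]]))
pz=[]
import math
for ph in [1.79,1.7,1.57,1.4,1.25,1.1,.95,.8,.65,.5,.35,.2,.1,.05,0]:
    sl=140 if ph>1.57 else 120
    y=70-sl*math.cos(ph)+25*math.sin(ph)+11; z=54+sl*math.sin(ph)+25*math.cos(ph)
    if ph>=1.57: z=170
    print(ph,round(y-155,1),round(165-z,1))
```

```text
15.85 [0.55450862 0.26632451 0.12069541] [0.55639039 0.26762324 0.122     ] [-0.53880816 -0.23843226  0.23396291] 0.003070776610240593 [ 0.41  0.21  1.81 -0.    1.13  0.54] (array([ 1.5,  1.7, -1.3]), array([-0.003,  0.002, -0.001]))
1.79 -19.2 -5
1.7 -31.2 -5
1.57 -49.1 -5
1.4 -69.8 -11.5
1.25 -88.1 -10.8
1.1 -106.2 -7.3
0.95 -123.5 -1.2
0.8 -139.7 7.5
0.65 -154.4 18.5
0.5 -167.3 31.5
0.35 -178.2 46.4
0.2 -186.6 62.7
0.1 -190.9 74.1
0.05 -192.6 80.0
0 -194.0 86.0
```

View pics/t8.png

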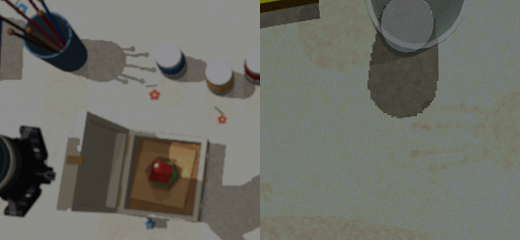

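The top view shows the hand behind the lid, clear of it, and the cottage seated in the pocket. I'll begin to push.

>>> carry_out --pt "-9 0 -5 0 0 0 255" --pt "-16 0 -5 0 0 0 255" --pt "-22 0 -5 0 0 0 255" --pt "-28 0 -5 0 0 0 255" --pt "-34 0 -5 0 0 0 255" --pt "-40 0 -5 0 0 0 255"

```text
time: 16.7
eef_pos: [0.5523, 0.2296, 0.1295]
ee_rot: [-0.0, 0.751, 0.66, 0.003]
ft_force: [0.5, 4.4, 3.4]
finger_gap: 0.002
```

>>> carry_out --pt "-7 0 -1 0 0 0 255" --pt "-14 0 -3 0 0 0 255" --pt "-21 0 -5 0 0 0 255" --pt "-30 0 -6.5 0 0 0 255" --pt "-39 0 -6.5 0 0 0 255" --pt "-48 0 -6 0 0 0 255" --pt "-57 0 -4 0 0 0 255" --pt "-66 0 -2 0 0 0 255"

```text
time: 17.7
eef_pos: [0.5421, 0.1618, 0.1295]
ee_rot: [0.0, 0.751, 0.66, -0.0]
ft_force: [1.7, 2.6, 1.4]
finger_gap: -0.001
```

>>> carry_out --pt "-9 0 3 0 0 0 255" --pt "-17.5 0 6 0 0 0 255" --pt "-26 0 10.5 0 0 0 255" --pt "-34 0 15 0 0 0 255" --pt "-41 0 20 0 0 0 255" --pt "-48.5 0 26 0 0 0 255" --pt "-55 0 32 0 0 0 255" --pt "-61 0 39 0 0 0 255"

```text
time: 18.7
eef_pos: [0.5342, 0.1015, 0.0898]
ee_rot: [-0.0, 0.751, 0.66, -0.0]
ft_force: [1.4, 1.4, 2.1]
finger_gap: 0.005
```

>>> carry_out --pt "-6 0 7 0 0 0 255" --pt "-11 0 14.5 0 0 0 255" --pt "-15.5 0 22 0 0 0 255" --pt "-19.5 0 31 0 0 0 255" --pt "-22 0 37 0 0 0 255" --pt "-24 0 42 0 0 0 255" --pt "-25.5 0 47 0 0 0 255" --pt "-25.5 0 49 0 0 0 255"

```text
time: 19.7
eef_pos: [0.5308, 0.0763, 0.0418]
ee_rot: [-0.0, 0.751, 0.661, -0.001]
ft_force: [-5.4, -1.6, 14.9]
finger_gap: 0.001
```

```bash
cat > lidz.py <<'E'
from lid import *
R2=np.array([[np.cos(th),np.sin(th)],[-np.sin(th),np.cos(th)]])
for n in('top','side'):
    P,im,d=cap(n); w=cloud(P,d).reshape(-1,3); L=np.c_[(w[:,:2]-c)@R2.T,w[:,2]]*1e3
    for x in(-60,0,55):
        print(n,x,[(y,*np.percentile(L[k][:,2],[25,50]).round(1)) for y in range(-60,70,20) if (k:=(abs(L[:,0]-x)<8)&(abs(L[:,1]-y)<6)&(L[:,2]<115)&(L[:,2]>30)).sum()>5])
s,p,r=pose(); print(s['time'],p,s['ft_force'])
E
python3 lidz.py
```

```text
top -60 []
top 0 []
top 55 [(-60, np.float64(78.7), np.float64(79.4))]
side -60 [(-60, np.float64(79.1), np.float64(79.7)), (-40, np.float64(78.5), np.float64(79.5)), (-20, np.float64(78.8), np.float64(79.4)), (0, np.float64(78.8), np.float64(79.4)), (20, np.float64(79.2), np.float64(80.1)), (40, np.float64(78.7), np.float64(79.3)), (60, np.float64(79.1), np.float64(79.6))]
side 0 [(-40, np.float64(79.2), np.float64(79.8)), (-20, np.float64(82.1), np.float64(82.7)), (0, np.float64(83.6), np.float64(84.2)), (20, np.float64(81.2), np.float64(82.4)), (40, np.float64(79.1), np.float64(79.7)), (60, np.float64(78.6), np.float64(79.2))]
side 55 [(-60, np.float64(79.3), np.float64(80.3)), (-40, np.float64(79.0), np.float64(79.4)), (-20, np.float64(78.7), np.float64(79.4)), (0, np.float64(78.6), np.float64(79.6)), (20, np.float64(78.9), np.float64(79.7)), (40, np.float64(79.2), np.float64(79.8)), (60, np.float64(79.0), np.float64(79.5))]
19.8 [0.53086264 0.07630013 0.0419199 ] [-2.48623293 -0.5988391   6.19814626]
```

Shut: the lid's top is level at 79.5 mm, as it should be. I'll retreat upwards and check.

>>> carry_out --pt "0 0 -5 0 0 0 255" --pt "0 0 -30 0 0 0 255" --pt "0 0 -80 0 0 0 255" --pt "-40 0 -120 0 0 0 255" --pt "-90 0 -120 0 0 0 255" --pt "-140 0 -120 0 0 0 255" --pt "-140 0 -120 0 0 0 255"

```text
time: 20.68
eef_pos: [0.5129, -0.0651, 0.1616]
ee_rot: [0.001, 0.752, 0.659, -0.0]
ft_force: [-0.0, 0.2, 0.5]
finger_gap: 0.003
```

```bash
python3 lidz.py
python3 - <<'E'
from h import *
P,im,d=cap('top'); P2,im2,_=cap('side')
w=cloud(P,d); print('jar/board pts',[(w[v,u]*1e3).round().tolist() for u,v in[(230,115),(280,130),(318,122),(400,195),(395,247)]])
cv2.imwrite('pics/f.png',np.clip(np.vstack([im[60:260,80:460,::-1],im2[150:350,180:560,::-1]])*1.5,0,255).astype(np.uint8))
E
```

```text
top -60 [(-60, np.float64(77.9), np.float64(78.9)), (-40, np.float64(78.1), np.float64(79.3)), (-20, np.float64(77.9), np.float64(79.1)), (0, np.float64(78.4), np.float64(79.4)), (20, np.float64(78.4), np.float64(79.2)), (40, np.float64(78.2), np.float64(79.1)), (60, np.float64(78.3), np.float64(79.3))]
top 0 [(-40, np.float64(78.0), np.float64(79.0)), (-20, np.float64(80.0), np.float64(81.4)), (0, np.float64(82.4), np.float64(83.3)), (20, np.float64(81.1), np.float64(82.2)), (40, np.float64(78.4), np.float64(79.5)), (60, np.float64(78.2), np.float64(79.0))]
top 55 [(-60, np.float64(78.4), np.float64(78.9)), (-40, np.float64(78.3), np.float64(79.2)), (-20, np.float64(78.2), np.float64(79.2)), (0, np.float64(78.6), np.float64(79.3)), (20, np.float64(78.2), np.float64(79.3)), (40, np.float64(78.0), np.float64(79.2)), (60, np.float64(78.3), np.float64(79.5))]
side -60 [(-60, np.float64(78.7), np.float64(79.8)), (-40, np.float64(79.1), np.float64(79.6)), (-20, np.float64(79.1), np.float64(79.5)), (0, np.float64(78.6), np.float64(79.4)), (20, np.float64(78.9), np.float64(79.4)), (40, np.f
[... 190 characters left out ...]
), np.float64(82.4)), (0, np.float64(83.9), np.float64(84.2)), (20, np.float64(81.0), np.float64(82.1)), (40, np.float64(78.8), np.float64(79.9)), (60, np.float64(78.8), np.float64(80.1))]
side 55 [(-60, np.float64(79.2), np.float64(79.9)), (-40, np.float64(78.9), np.float64(79.5)), (-20, np.float64(79.3), np.float64(79.9)), (0, np.float64(78.9), np.float64(79.7)), (20, np.float64(79.1), np.float64(79.4)), (40, np.float64(79.2), np.float64(79.6)), (60, np.float64(78.5), np.float64(79.0))]
20.775 [ 0.51317795 -0.06235509  0.16129353] [-0.60955388  0.04828338  0.16305896]
jar/board pts [[774.0, 96.0, 75.0], [745.0, 7.0, 76.0], [760.0, -61.0, 74.0], [627.0, -204.0, 66.0], [509.0, -93.0, 586.0]]
```

View pics/f.png

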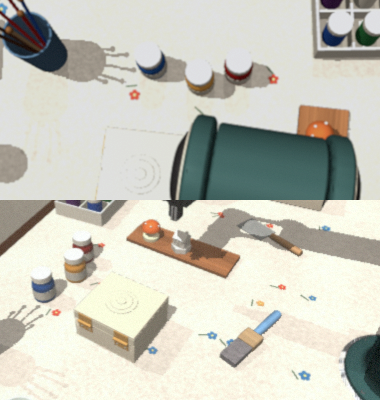

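The lid is shut, the jars, blank and toadstool are still in place, and the arm is clear.

```bash
python3 -c "
from plant import robot
print(robot.hand_in())"
```

```text
the job is handed in; nothing more can be done
None
```

The cottage is home in the pocket with the door towards the clasp side, released, and the lid is shut. I handed the job in at about 21 s of the 69 s allowed.

**Door direction:** I never saw the door itself. The cottage's +y wall had no door in the side view, so I took the door to be on the -y wall.

**Grasp:** The first try closed on nothing just above the roof. Both cameras put the real fingertips about 43 mm short of the reported TCP, so I corrected for that. On the second try the tips rested on the base's top at about 6 N. Raising them 4 mm gave a firm hold.

**Fit:**
- The pocket measured about 4 mm in x and 5 mm in y from the box's centre, turned about -0.09 rad.
- The cottage dropped straight in with no shuffling needed, and the force stayed near 1 N.
- Base top and slab both read 23.7 mm before release. Afterwards the base top still read 23.7 mm and the cottage had not shifted.

**Lid:** Pushing it over took under about 6 N. The wrist read about 15 N as I pressed the lid onto the rim. After I withdrew, both cameras showed the top level at about 79 mm, as it should be when shut.

**Other pieces:** The jars and toadstool read within about 3 mm of where they started. The arm hid the blank from the top camera at the end, but the side view shows it still on the board.

**Disagreement:** The height of the cottage in the grip came out about 2.5 mm different from the arm readings and from the camera. The contact height in the pocket agreed with the camera.

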